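# Move the battery pack from the charger to the robot

## Robot

A 6-joint arm with a two-finger parallel gripper is mounted at the origin on the work surface. World frame = base frame: x ahead of the robot, y to its left, z up, the work surface at z = 0. Lengths are in mm, angles in rad, forces in N, time in s.
With the tool pointing down it reaches from about 300 to 775 mm from the base axis. Payload 14.6 kg.
Tool frame: the origin (TCP) lies midway between the tips of the shut fingers; the grasp point (between the pads) lies 19 mm behind it; z points along the fingers, y is the direction in which the jaws open and shut (so a half turn about z gives the same grasp; the last joint's range is limited). The gripper opens to 94 mm and grips with 3 to 60 N. Pads are 16 mm wide; open, the fingers measure 119 mm over their backs; the gripper's body (75 mm by 177 mm) begins 78 mm behind the grasp point.
Start: joints at [-1.251, 0.3, 1.521, -0, 1.321, -0.067], TCP at [207.467, -509.359, 205.446] pointing down, gripper open.
Joint ranges: [-3.03, 3.03], [-0.79, 2.21], [0.23, 2.52], [-1.04, 4.18], [0, 3.07], [-2.55, 2.55]. Speed limits (rad/s): [2.22, 2.22, 2.57, 3.14, 3.14, 3.14].

## Interface

Orientations are given as a unit quaternion [w, x, y, z].
In Python, from workcell import arm, optics, order gives the robot as it stands.
- The arm moves only by the tool carry_out, never from a script. Its argument "commands" is a list of rows, each an object with "twist": the turn, a rotation vector about the tool's x, y, z in rad, a list of three; "travel": the shift along the tool's x, y, z in mm, a list of three; "grip": the opening, from 0 (shut) to 1 (fully open). In form: [{"twist": [wx, wy, wz], "travel": [dx, dy, dz], "grip": grip}, ...]. A call has 1 to 8 rows; each row shifts and turns the commanded pose from where the row before left it, along the tool's axes as they then stand; what a row does not reach is not made up. A row lasts 1/12 s, in which the tool goes at most 41.7 mm and 7.16 degrees, less where a joint would pass 70% of its speed; a pose out of reach is approached as far as the arm can. A call with a gripper value outside its range is refused whole. The fingers move at their own pace and stop on an object; "force" is the grip in N (left out, the last holds). Time passes only in rows, so rows that do not move let the fingers close. It gives the time, the measured TCP pose, the force and the opening at its end, in the units of the state.
- arm.sense(): the state, without advancing time (a new reading comes with each control period).
- optics.grab_frame(name): name is "scene" or "top" or "wrist"; returns a dict with "color" (384x512x3 uint8, red, green, blue), "fov_y" (degrees; the focal length in pixels is half the picture's height over the tangent of half this angle, whatever the lens; pixels are square), "cx", "cy" (the principal point, pixels), "position" and "rotation" of the camera in the world. Camera axes: x right, y up, looking along -z (the intrinsics and any distortion apply to the point x, -y, -z); pixel columns grow to the right and rows downward; lengths in mm; the calibration is good to about 2 mm. The wrist camera is an equidistant fisheye: a pixel r from the principal point sees the ray r / f radians off the axis. A picture is of the moment at which its call begins. There is no depth.
- order.sign_off(): hands the job in, once; it reports no verdict.
The state is a dict: "time_s": time; "qpos": joint angles; "qvel": joint speeds; "tau": joint torques, N m; "position": TCP position; "ee_rot": TCP orientation; "contact_force": force on the tool from outside, world axes, zero at the start; "wrist_torque": the same for the moment, N m; "opening": opening from 0.0 (shut) to 1.0 (fully open).
Only numpy, scipy, OpenCV 4.12 (cv2) and the standard library are available. Lean on these libraries where they do the work, as an engineer would, in place of code of your own. Each camera call takes 0.05 s, during which the arm holds its last target. There are 200 camera calls.

## Task

Pinch the two side buttons of the battery pack together to unlatch it and lift it out of the black charger. Fit it into the bay in the back of the small white robot that lies face down: hook the pack's tongue under the bay's metal lip, swing the pack down until it is fully home, then let go so that both buttons spring back out and latch it. Leave the charger, the robot and the other things on the desk where they are.

Things in the scene. Friction and masses are not known exactly. Their poses are not given: they have to be found in the camera images.
- pack_mid (a point): centre (half-way up) of the battery pack, a grey block 110 mm long (x), 45 wide (y), 48 high (z), about 0.3 kg, latched in the charger. z: out of its top; -x: towards its tongue end. Keep its two side buttons pinched while lifting, carrying and lowering it, until it is home; it cannot leave the charger or enter the bay otherwise.
- pack_grip (a point): point midway between the pack's two black ribbed side buttons, 15 mm towards +x of the pack's centre and 38 mm above its underside; axes as the pack's. Each button is 20 mm long (x) and stands 24 to 46 mm above the underside. Over both outer faces (along y): 62 mm at rest, 48 mm fully pressed.
- tongue_tip (a point): tip of the pack's tongue, 65 mm towards -x from the pack's centre, 6 mm above its underside; axes as the pack's. The tongue sticks 10 mm out of the -x end face, is 28 mm wide and 6 mm thick (3 to 9 mm above the underside).
- button_left (a joint): travel of the button on the pack's +y side: 0 sprung out (latched), 0.007 m fully pressed; spring 3 N at 0, 6 N fully in. It carries a tooth 3 to 8 mm above the underside, reaching 29 mm sideways of the pack's middle at rest, that sits under a catch bar of charger or bay and clears it from 5 mm of travel. A grip of 20 to 30 N presses both buttons fully and carries the pack.
- button_right (a joint): travel of the button on the pack's -y side; as button_left
- dock (a point): the fixed black charger (220 x 104 mm): centre of its well's floor, 16 mm above the desk, where the centre of the pack's underside stands at the start; axes as the pack's there. The well's rim is 14 mm above this floor, below the buttons; a 42 mm high housing begins 75 mm towards +x. No lip here: the unlatched pack lifts straight up.
- bay (a point): centre of the floor of the battery bay in the robot's back, 56 mm above the desk: the pack's underside centre must come to lie here, its axes along this point's (z up, -x towards the metal lip). The well is 49 mm wide (y), x from -57 to 58.5 mm, rim 14 mm above the floor, level with the back around it. Catch bars over the button teeth: both sides, x 1 to 29 mm, 9.5 to 14 mm above the floor.
- lip (a point): middle of the lower edge of the bay's metal lip, 57 mm towards -x of the bay's centre, 11.5 mm above its floor; axes as the bay's. The lip is 5 mm thick; the space under it is 32 mm wide and reaches 13 mm further to -x. It blocks straight lowering: bring the pack with its tongue end some 15 degrees down, slide the tongue under the lip towards -x, then rotate the other end down.
- humanoid: the small white humanoid robot, fixed, lying face down; origin on the desk below the bay's centre, axes as the bay's. Torso x -85 to 75 mm, 124 wide, top 70 mm above the desk (lip 72.5); head x -114 to -190, up to 73 high; arms out to y = +-94, up to 63 high; legs along +x to 285, feet up to 91 mm high.
- pack: the battery pack; origin at the centre of its underside, axes as its centre's
- screwdriver: loose screwdriver lying on the desk between the robot and the charger; a bystander, leave it where it is
- mug: white mug standing on the desk; a bystander, leave it where it is; origin at the centre of its underside
- mouse: black computer mouse, 105 x 62 mm; a bystander, leave it where it is; origin at the centre of its underside
- servo: loose black servo motor, 40 x 20 x 44 mm, standing up; a bystander, leave it where it is; origin at the centre of its underside
- bracket: white U-shaped metal bracket, 70 x 28 x 45 mm; a bystander, leave it where it is; origin at the centre of its underside
- tape: ring-shaped roll of paper tape lying flat, 90 mm across, 24 mm high; a bystander, leave it where it is; origin at the centre of its underside
There are look-alikes about, which are no part of the job. What is shaped like the pack but orange or yellow is not meant. What is shaped like the part that bears dock but pink is not meant.

How it is judged:
By the outcome, as a careful person would: the job done as asked, in the order asked, and still so for the second after the job is handed in, with the robot touching nothing.
It also fails if it takes over 45 s, if anything falls off the work surface, if the arm or the gripper's body presses on something with over 40 N, if the wrist force passes 120 N, or if a joint passes its speed limit or range.

## Working session

There is one attempt and no reset: what is moved stays moved. The work goes in short steps, Python scripts to look and compute and a tool call to move; the robot and the scene stay as the last step left them, time stands still between calls to the robot, and variables do not carry over. Pictures are saved under pics/ and viewed, about 8 in all and at most 12, crops included, and the job is handed in when it is done.

Besides the shell and the picture viewer there is one more tool, called after ">>>" by a JSON object that holds its "api" and its "payload". carry_out: Moves the arm, as the interface text tells. Its arguments: {"type":"object","properties":{"commands":{"type":"array"},"force":{"type":"number"}},"required":["commands"]}

```bash
mkdir -p pics; ls
python3 - <<'E'
from workcell import arm,optics
import cv2,numpy as np
s=arm.sense();print({k:np.round(v,3).tolist() for k,v in s.items()})
ims=[]
for n in("scene","top"):
    f=optics.grab_frame(n);np.save(f"pics/{n}.npy",f,allow_pickle=True)
    print(n,f["fov_y"],f["cx"],f["cy"],np.round(f["position"],1),np.round(f["rotation"],3).tolist(),[k for k in f])
    cv2.imwrite(f"pics/{n}0.png",f["color"][:,:,::-1])
E
```

```text
pics
{'time_s': 0.0, 'qpos': [-1.251, 0.3, 1.522, -0.0, 1.321, -0.067], 'qvel': [-0.0, 0.002, 0.001, 0.0, 0.002, -0.003], 'tau': [-0.001, -53.181, -35.274, 0.071, 0.024, -0.0], 'position': [207.389, -509.106, 204.862], 'ee_rot': [-0.001, 0.981, 0.192, -0.0], 'contact_force': [-0.742, -0.71, 0.804], 'wrist_torque': [-0.06, -0.017, -0.007], 'opening': 1.003}
scene 50.37827528800662 259.71795689239434 189.2500501873162 [1043.5 -896.3 1003.7] [0.882, 0.409, 0.103, 0.212] ['color', 'fov_y', 'cx', 'cy', 'position', 'rotation']
top 45.363280190495246 245.39689840032952 189.73117113358583 [ 229.6  116.1 1649.6] [0.71, 0.059, -0.073, -0.698] ['color', 'fov_y', 'cx', 'cy', 'position', 'rotation']
```

View pics/top0.png

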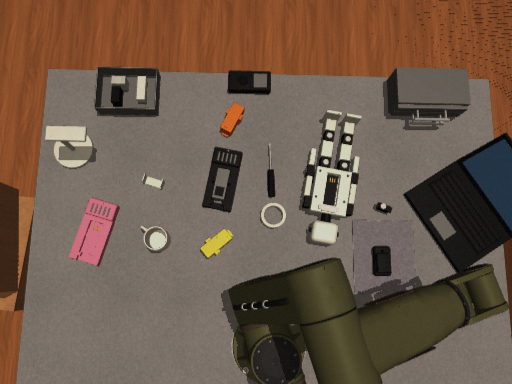

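View pics/scene0.png

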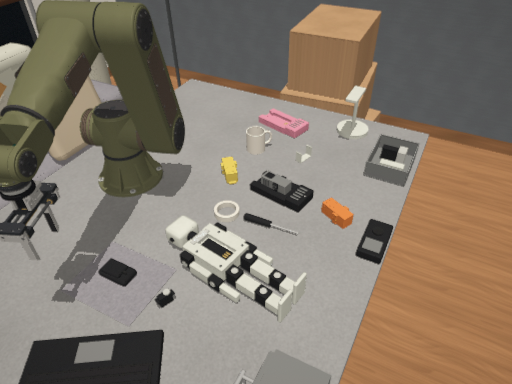

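Top view: the charger with the grey pack is at about (222,180) and the white robot's bay at about (331,190), with the lip and head end towards the bottom. The orange and yellow packs and the pink charger are decoys. Next I'll measure coarsely and then go look from near.

```bash
cat > h.py <<'E'
import numpy as np,cv2
from scipy.spatial.transform import Rotation as R
def rot(q): return R.from_quat(np.asarray(q,float),scalar_first=True)
def ray(f,uv,fish=False):
    F=f["color"].shape[0]/2/np.tan(np.radians(f["fov_y"])/2)
    d=(np.asarray(uv,float)-[f["cx"],f["cy"]])/F
    if fish:
        r=np.linalg.norm(d); v=np.r_[d/r*np.sin(r),np.cos(r)] if r>0 else np.array([0,0,1.])
    else: v=np.r_[d,1]
    q=np.asarray(f["rotation"],float); M=rot(q).as_matrix() if q.shape==(4,) else q
    return M@(v*[1,-1,-1])
def onz(f,uv,z,fish=False):
    d=ray(f,uv,fish);p=np.asarray(f["position"],float);return p+d*(z-p[2])/d[2]
def pix(f,P,fish=False):
    F=f["color"].shape[0]/2/np.tan(np.radians(f["fov_y"])/2)
    c=rot(f["rotation"]).inv().apply(np.asarray(P,float)-f["position"])*[1,-1,-1]
    if fish:
        r=np.linalg.norm(c[:2]);a=np.arctan2(r,c[2]);return c[:2]/r*a*F+[f["cx"],f["cy"]]
    return c[:2]/c[2]*F+[f["cx"],f["cy"]]
E
python3 - <<'E'
from h import *
f=np.load("pics/top.npy",allow_pickle=True).item()
c=f["color"][:,:,::-1]
a=cv2.resize(c[140:220,190:255],None,fx=6,fy=6,interpolation=cv2.INTER_CUBIC)
b=cv2.resize(c[150:250,295:365],None,fx=6,fy=6,interpolation=cv2.INTER_CUBIC)
m=np.zeros((600,810,3),np.uint8);m[:480,:390]=a;m[:,390:]=b
cv2.imwrite("pics/crop1.png",m[:, :800])
g=cv2.cvtColor(c,cv2.COLOR_BGR2GRAY)
for uv,z in(((222,180),16),((218,184),64),((331,190),70)): print(uv,onz(f,uv,z).round(1))
E
```

```text
(222, 180) [574.1 171.5  16. ]
(218, 184) [549.3 183.6  64. ]
(331, 190) [ 534.1 -213.8   70. ]
```

View pics/crop1.png

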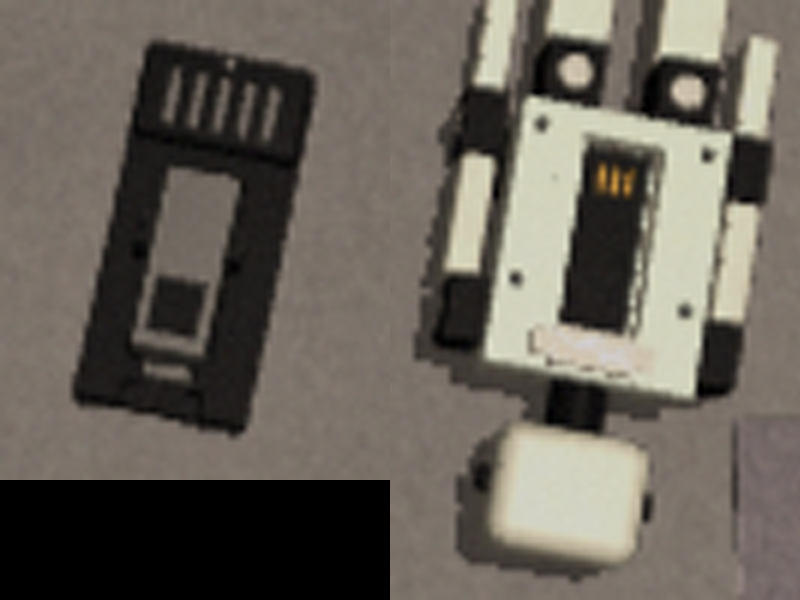

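The crop shows the pack top in the charger with corners near (168,165), (241,180), (208,350) and (133,335). The bay is clear, with its lip at about (590,350). I'll convert these to world coordinates and plan a wrist look.

```bash
cat >> h.py <<'E'
def plan(target,Rt,start=None,step=40,ang=6.8):
    "rows (tool-axis travel, then twist) from start/measured pose to target"
    from workcell import arm
    s=arm.sense(); p=np.array(s["position"]) if start is None else start[0]; Q=rot(s["ee_rot"]) if start is None else start[1]
    rv=(Q.inv()*Rt).as_rotvec(); d=np.asarray(target)-p
    n=int(np.ceil(max(np.linalg.norm(d)/step,np.degrees(np.linalg.norm(rv))/ang,1)))
    for i in range(n):
        print(i,"twist",(rv/n).round(4).tolist(),"travel",Q.inv().apply(d/n).round(1).tolist())
        Q=Q*R.from_rotvec(rv/n)
def down(yaw,pitch=0):
    "tool x along the object's +x (yaw, deg), z down; pitch: object's -x end down by pitch deg"
    # object pitched: rotate about its y so +x end rises
    return R.from_euler("ZY",[yaw,-pitch],degrees=True)*R.from_euler("x",180,degrees=True)
E
python3 - <<'E'
from h import *
f=np.load("pics/top.npy",allow_pickle=True).item()
def C(pts,ox,oy,z): return np.array([onz(f,(x/6-.4+ox,y/6-.4+oy),z) for x,y in pts])
for nm,P in(("pack",C([(168,165),(241,180),(208,350),(133,335)],190,140,64)),("torso",C([(528-390,95),(733-390,130),(700-390,398),(483-390,360)],295,150,70)),("chg",C([(80,403),(238,433)],190,140,30))):
    print(nm,P[:,:2].round(1).tolist(),P.mean(0).round(1))
    if len(P)==4:
        ax=P[:2].mean(0)-P[2:].mean(0);print(np.linalg.norm(ax),np.linalg.norm(P[0]-P[1]),np.degrees(np.arctan2(ax[1],ax[0])))
print("down check",down(22.1).as_quat(scalar_first=True))
plan([500,-200,270],down(-10))
E
```

```text
pack [[610.4, 186.6], [602.1, 143.3], [500.0, 160.4], [508.1, 204.3]] [555.2 173.7  64. ]
103.63794914055156 44.03297474437861 -9.679159054989123
torso [[622.0, -167.9], [603.1, -289.1], [443.3, -265.3], [463.3, -139.3]] [ 532.9 -215.4   70. ]
161.4323916396917 122.68612445920768 -9.330966016936003
chg [[472.6, 236.4], [456.3, 142.5]] [464.5 189.5  30. ]
down check [6.00971106e-17 9.81460297e-01 1.91665554e-01 1.17361304e-17]
0 twist [-0.0001, 0.0, 0.051] travel [35.2, -16.0, -5.9]
1 twist [-0.0001, 0.0, 0.051] travel [34.4, -17.8, -5.9]
2 twist [-0.0001, 0.0, 0.051] travel [33.4, -19.5, -5.9]
3 twist [-0.0001, 0.0, 0.051] travel [32.4, -21.2, -5.9]
4 twist [-0.0001, 0.0, 0.051] travel [31.3, -22.8, -5.9]
5 twist [-0.0001, 0.0, 0.051] travel [30.1, -24.4, -5.9]
6 twist [-0.0001, 0.0, 0.051] travel [28.8, -25.9, -5.9]
7 twist [-0.0001, 0.0, 0.051] travel [27.4, -27.3, -5.9]
8 twist [-0.0001, 0.0, 0.051] travel [26.0, -28.7, -5.9]
9 twist [-0.0001, 0.0, 0.051] travel [24.5, -30.0, -5.9]
10 twist [-0.0001, 0.0, 0.051] travel [22.9, -31.2, -5.9]
```

>>> {"api": "carry_out", "payload": {"commands": [{"twist": [0,0,0.05],"travel": [35,-16,-6],"grip": 1},{"twist": [0,0,0.05],"travel": [34,-18,-6],"grip": 1},{"twist": [0,0,0.05],"travel": [33,-20,-6],"grip": 1},{"twist": [0,0,0.05],"travel": [32,-21,-6],"grip": 1},{"twist": [0,0,0.05],"travel": [31,-23,-6],"grip": 1},{"twist": [0,0,0.05],"travel": [30,-24,-6],"grip": 1},{"twist": [0,0,0.05],"travel": [29,-26,-6],"grip": 1},{"twist": [0,0,0.05],"travel": [27,-27,-6],"grip": 1}]}}

```text
time_s: 0.77
position: [418.3, -282.3, 253.6]
ee_rot: [-0.0, 1.0, -0.008, -0.0]
contact_force: [0.7, -0.8, 0.5]
opening: 0.999
```

>>> {"api": "carry_out", "payload": {"commands": [{"twist": [0,0,0.05],"travel": [26,-29,-6],"grip": 1},{"twist": [0,0,0.05],"travel": [24,-30,-6],"grip": 1},{"twist": [0,0,0.05],"travel": [23,-31,-6],"grip": 1},{"twist": [0,0,0],"travel": [0,0,0],"grip": 1},{"twist": [0,0,0],"travel": [0,0,0],"grip": 1}]}}

```text
time_s: 1.18
position: [496.8, -197.5, 271.1]
ee_rot: [-0.0, 0.997, -0.08, -0.0]
contact_force: [-1.5, -0.7, -0.5]
opening: 1.002
```

Run:
```python
from h import *
from workcell import arm,optics
s=arm.sense();print(np.round(s["qpos"],2),np.round(s["position"],1),np.round(s["ee_rot"],3),s["time_s"])
f=optics.grab_frame("wrist");np.save("pics/w1.npy",f,allow_pickle=True)
print(f["fov_y"],f["cx"],f["cy"],np.round(f["position"],1),np.round(f["rotation"],3))
cv2.imwrite("pics/w1.png",f["color"][:,:,::-1])
```

```text
[-0.45  0.22  1.47 -0.    1.45  1.28] [ 496.8 -197.5  271.1] [-0.     0.997 -0.08  -0.   ] 1.1833
65.70646984690485 258.47785849012485 195.66812236943005 [ 575.5 -210.   451.1] [-0.642  0.089 -0.105  0.754]
```

View pics/w1.png

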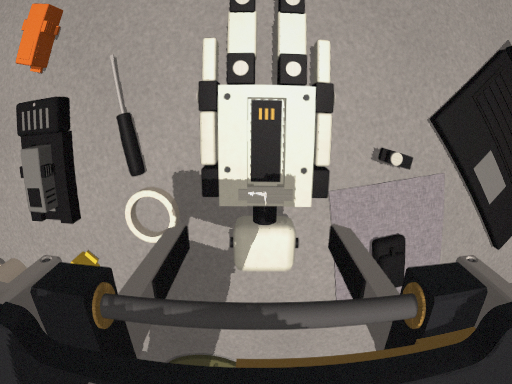

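The wrist view shows the bay's dark well at about (266,140) with contacts at its top end, and the lip at about (262,190). I'll rectify this onto the back plane (z=70) and read the edges off it.

```bash
cat >> h.py <<'E'
def rect(f,c,yaw,z,lx,ly,s,fish=True):
    "metric picture of plane z: up = object +x, left = +y, s px/mm"
    H,W=int(2*lx*s),int(2*ly*s)
    v,u=np.mgrid[0:H,0:W]; X=lx-(v+.5)/s; Y=ly-(u+.5)/s
    a=np.radians(yaw); P=np.stack([c[0]+X*np.cos(a)-Y*np.sin(a),c[1]+X*np.sin(a)+Y*np.cos(a),np.full(X.shape,float(z))],-1)
    k=rot(f["rotation"]).inv().apply((P-f["position"]).reshape(-1,3))*[1,-1,-1]
    F=f["color"].shape[0]/2/np.tan(np.radians(f["fov_y"])/2)
    r=np.linalg.norm(k[:,:2],axis=1); g=(np.arctan2(r,k[:,2])/r if fish else 1/k[:,2])*F
    m=(k[:,:2]*g[:,None]+[f["cx"],f["cy"]]).reshape(H,W,2).astype(np.float32)
    return cv2.remap(f["color"][:,:,::-1].copy(),m[...,0],m[...,1],cv2.INTER_CUBIC)
E
python3 - <<'E'
from h import *
f=np.load("pics/w1.npy",allow_pickle=True).item()
im=rect(f,(533,-215),-9.33,70,100,75,3)
cv2.imwrite("pics/r1.png",im)
g=cv2.cvtColor(im,cv2.COLOR_BGR2GRAY).astype(float)
def edges(p,th):
    d=np.diff(cv2.GaussianBlur(p[None],(0,0),2)[0]);i=[k for k in range(2,len(d)-2) if abs(d[k])>th and abs(d[k])==abs(d[k-2:k+3]).max()]
    return [(k+1,int(d[k])) for k in i]
print("rows->y edges");[print(100-r/3,[(round(75-k/3,1),d) for k,d in edges(g[r-4:r+4].mean(0),4)]) for r in(120,180,240,300,345)]
print("cols->x edges");[print(75-q/3,[(round(100-k/3,1),d) for k,d in edges(g[:,q-4:q+4].mean(1),4)]) for q in(90,120,205,225,245,330,360)]
E
```

```text
rows->y edges
60.0 [(64.7, 27), (54.0, -6), (50.3, 8), (27.3, -4), (22.0, -14), (16.7, 5), (10.0, -6), (6.7, 4), (0.3, -7), (-5.7, 5), (-11.0, -7), (-16.7, 10), (-18.7, -10), (-22.3, 16), (-46.0, -8), (-51.0, 6), (-60.3, -24)]
40.0 [(68.3, -14), (64.3, 20), (27.7, -4), (25.7, 4), (22.0, -24), (12.0, 22), (8.3, -24), (4.7, 18), (0.3, -19), (-3.3, 16), (-7.3, -17), (-16.3, 24), (-20.3, -15), (-22.3, 17), (-60.0, -20), (-63.0, 14)]
20.0 [(68.3, -16), (64.7, 21), (22.3, -23), (-16.3, 24), (-19.7, -14), (-22.0, 11), (-60.0, -18), (-62.7, 12), (-65.7, 8)]
0.0 [(68.7, -13), (65.0, 16), (27.7, -4), (25.7, 4), (22.0, -29), (-16.3, 22), (-19.3, -14), (-22.0, 14), (-59.7, -21), (-63.0, 13)]
-15.0 [(68.7, -12), (65.0, 17), (27.7, -4), (25.7, 5), (22.3, -26), (-16.3, 25), (-19.3, -13), (-22.0, 15), (-59.7, -21), (-62.7, 15)]
cols->x edges
45.0 [(96.7, -7), (82.7, -4), (79.7, 30), (-44.0, -10), (-80.3, -7)]
35.0 [(91.3, -24), (82.3, -5), (79.7, 30), (-44.0, -10), (-56.3, -4), (-80.3, -7)]
6.666666666666671 [(79.7, 12), (63.0, -13), (59.0, -12), (-46.7, 16), (-52.0, -5), (-61.7, 12), (-66.3, -14), (-80.3, -15)]
0.0 [(79.3, 12), (63.0, -13), (59.3, -15), (48.7, 6), (34.3, -7), (-46.7, 17), (-52.0, -5), (-80.3, -15)]
-6.666666666666671 [(79.3, 22), (62.7, -15), (61.0, 7), (59.0, -20), (48.7, 14), (34.3, -17), (-46.7, 16), (-52.0, -5), (-80.3, -16)]
-35.0 [(91.7, -24), (82.0, -4), (79.3, 29), (-38.3, -6), (-70.3, 4)]
-45.0 [(82.0, -4), (79.3, 27), (67.0, -13), (61.3, 16), (-28.3, -16), (-34.7, 17), (-81.3, -11)]
```

View pics/r1.png

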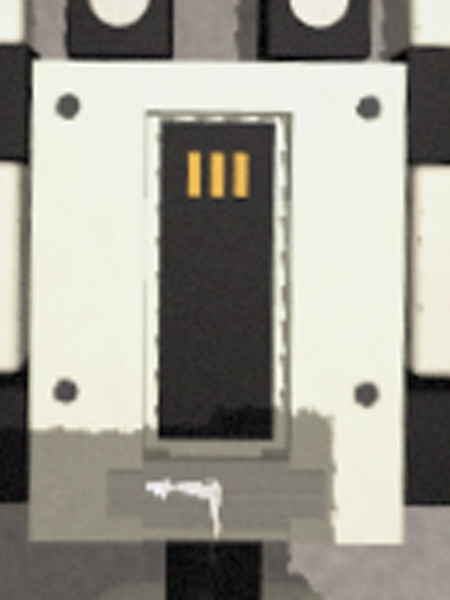

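The rectified back measures 160 x 124.5 mm as it should, and the well is 49.6 mm wide. That puts the bay at about (538,-213.4), yaw -9.65°. Next I'll view the charger from the same relative pose.

>>> {"api": "carry_out", "payload": {"commands": [{"twist": [0,0,0],"travel": [-4.5,-38.5,0],"grip": 1},{"twist": [0,0,0],"travel": [-4.5,-38.5,0],"grip": 1},{"twist": [0,0,0],"travel": [-4.5,-38.5,0],"grip": 1},{"twist": [0,0,0],"travel": [-4.5,-38.5,0],"grip": 1},{"twist": [0,0,0],"travel": [-4.5,-38.5,0],"grip": 1},{"twist": [0,0,0],"travel": [-4.5,-38.5,0],"grip": 1},{"twist": [0,0,0],"travel": [-4.5,-38.5,0],"grip": 1},{"twist": [0,0,0],"travel": [-4.5,-38.5,0],"grip": 1}]}}

```text
time_s: 1.9
position: [510.1, 111.3, 271.3]
ee_rot: [0.0, 0.997, -0.082, -0.0]
contact_force: [0.3, -0.5, 0.5]
opening: 0.999
```

>>> {"api": "carry_out", "payload": {"commands": [{"twist": [0,0,0],"travel": [-4.5,-38.5,0],"grip": 1},{"twist": [0,0,0],"travel": [-4.5,-38.5,0],"grip": 1},{"twist": [0,0,0],"travel": [0,0,0],"grip": 1},{"twist": [0,0,0],"travel": [0,0,0],"grip": 1}]}}

```text
time_s: 2.23
position: [514.0, 188.5, 270.8]
ee_rot: [0.0, 0.997, -0.081, -0.001]
contact_force: [-0.4, -0.7, -0.5]
opening: 1.002
```

```bash
cat >> h.py <<'E'
def edges(p,th):
    d=np.diff(cv2.GaussianBlur(p[None],(0,0),2)[0]);i=[k for k in range(2,len(d)-2) if abs(d[k])>th and abs(d[k])==abs(d[k-2:k+3]).max()]
    return [(k+1,int(d[k])) for k in i]
E
python3 - <<'E'
from h import *
from workcell import arm,optics
s=arm.sense();print(np.round(s["qpos"],2),np.round(s["position"],1),np.round(s["ee_rot"],3),s["time_s"])
f=optics.grab_frame("wrist");np.save("pics/w2.npy",f,allow_pickle=True)
im=rect(f,(555,174),-9.66,64,85,75,3); cv2.imwrite("pics/r2.png",im)
g=cv2.cvtColor(im,cv2.COLOR_BGR2GRAY).astype(float)
print("rows->y edges");[print(85-r/3,[(round(75-k/3,1),d) for k,d in edges(g[r-4:r+4].mean(0),4)]) for r in(120,135,170,200,300,360)]
print("cols->x edges");[print(75-q/3,[(round(85-k/3,1),d) for k,d in edges(g[:,q-4:q+4].mean(1),4)]) for q in(180,200,225,250,270)]
E
```

```text
[ 0.28  0.25  1.43 -0.    1.46  2.02] [514.  188.5 270.8] [ 0.     0.997 -0.081 -0.001] 2.2333
rows->y edges
45.0 [(50.3, -15), (23.3, 15), (-20.0, -11), (-45.7, 12)]
40.0 [(49.7, -18), (23.3, 15), (-20.3, -11), (-45.7, 13)]
28.333333333333336 [(50.0, -15), (26.3, -4), (23.3, 15), (-20.3, -10), (-46.0, 13)]
18.33333333333333 [(50.3, -14), (23.3, 12), (-20.0, -12), (-45.3, 16)]
-15.0 [(50.3, -15), (26.7, -4), (24.0, 13), (17.0, -13), (-13.0, 11), (-19.7, -12), (-45.0, 15)]
-35.0 [(50.7, -16), (26.7, -4), (24.3, 15), (17.0, -15), (-12.7, 13), (-20.0, -13), (-44.7, 15)]
cols->x edges
15.0 [(81.0, -14), (70.7, 6), (56.0, -4), (53.0, 13), (-13.7, -12), (-46.7, 13), (-49.0, -9), (-57.0, -6), (-73.0, 9)]
8.333333333333329 [(70.3, 5), (56.0, -4), (53.0, 13), (-13.7, -12), (-46.7, 9), (-49.0, -4), (-57.0, -5), (-73.0, 9)]
0.0 [(81.0, -14), (70.0, 9), (52.7, 14), (-14.0, -12), (-46.0, 5), (-57.3, -6), (-73.3, 11)]
-8.333333333333329 [(70.0, 9), (52.7, 14), (-14.3, -12), (-41.7, -4), (-47.0, 9), (-57.3, -4), (-73.3, 11)]
-15.0 [(81.0, -10), (70.3, 7), (53.0, 14), (-40.3, -6), (-42.7, -4), (-56.0, -6), (-73.3, 12)]
```

View pics/r2.png

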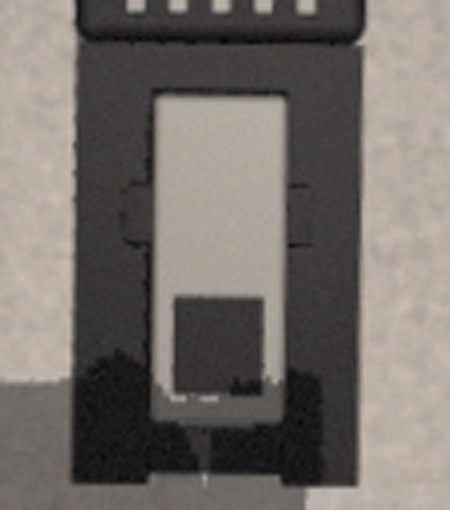

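The pack measures 109.5 x 43.5 mm at z=64. Its centre is at about (553.6,176.2) and its yaw about -10.1°, so the grip point is about (568.4,173.5).

Run:
```python
from h import *
plan([568.4,173.5,110],down(-10.1))
```

```text
0 twist [0.0001, 0.0001, 0.0026] travel [11.2, 1.0, 32.2]
1 twist [0.0001, 0.0001, 0.0026] travel [11.2, 0.9, 32.2]
2 twist [0.0001, 0.0001, 0.0026] travel [11.2, 0.9, 32.2]
3 twist [0.0001, 0.0001, 0.0026] travel [11.2, 0.9, 32.2]
4 twist [0.0001, 0.0001, 0.0026] travel [11.2, 0.9, 32.2]
```

>>> {"api": "carry_out", "payload": {"commands": [{"twist": [0,0,0.003],"travel": [11.2,1,32.2],"grip": 1},{"twist": [0,0,0.003],"travel": [11.2,0.9,32.2],"grip": 1},{"twist": [0,0,0.003],"travel": [11.2,0.9,32.2],"grip": 1},{"twist": [0,0,0.003],"travel": [11.2,0.9,32.2],"grip": 1},{"twist": [0,0,0.002],"travel": [11.2,0.9,32.2],"grip": 1},{"twist": [0,0,0],"travel": [0,0,0],"grip": 1},{"twist": [0,0,0],"travel": [0,0,0],"grip": 1}]}}

```text
time_s: 2.87
position: [568.2, 172.5, 110.0]
ee_rot: [0.0, 0.996, -0.09, -0.001]
contact_force: [-0.3, -0.5, 0.5]
opening: 1.0
```

Run:
```python
from h import *
from workcell import arm,optics
s=arm.sense();print(np.round(s["position"],1),np.round(s["ee_rot"],4),s["time_s"])
f=optics.grab_frame("wrist");np.save("pics/w3.npy",f,allow_pickle=True)
# pack top edges again from nearer
im=rect(f,(553.6,176.2),-10.1,64,65,60,4)
g=cv2.cvtColor(im,cv2.COLOR_BGR2GRAY).astype(float)
print("rows->y");[print(65-r/4,[(round(60-k/4,1),d) for k,d in edges(g[r-4:r+4].mean(0),3)]) for r in(100,140,180,200)]
print("cols->x");[print(60-q/4,[(round(65-k/4,1),d) for k,d in edges(g[:,q-4:q+4].mean(1),3)]) for q in(200,240,280)]
F2=f["color"][:,:,::-1]; cv2.imwrite("pics/w3.png",F2)
plan([568.4,173.5,37],down(-10.1))
```

```text
[568.2 172.5 110. ] [ 5.00e-04  9.96e-01 -8.97e-02 -1.30e-03] 2.8667
rows->y
40.0 [(56.5, 10), (45.5, -21), (22.5, 17), (-21.5, -15), (-45.2, 12), (-47.0, 11)]
30.0 [(45.5, -13), (22.5, 17), (18.0, -6), (16.2, -5), (-8.0, 13), (-21.8, -20), (-45.0, 15), (-47.5, 14)]
20.0 [(45.5, -14), (22.5, 11), (-21.8, -10), (-44.8, 12), (-47.5, 11)]
15.0 [(45.5, -14), (22.5, 10), (-21.8, -10), (-45.0, 15), (-46.5, 10)]
cols->x
10.0 [(61.8, 3), (54.8, 9), (37.5, -13), (-12.8, -9), (-46.2, 16), (-53.5, -6)]
0.0 [(61.8, 3), (54.8, 10), (39.2, -9), (-12.8, -9), (-43.0, 3), (-46.0, 19), (-53.5, -6)]
-10.0 [(54.8, 9), (29.2, -9), (-12.8, -9), (-46.0, 14), (-50.8, 3), (-53.5, -5)]
0 twist [-0.0001, -0.0003, -0.0012] travel [-0.3, -0.1, 37.5]
1 twist [-0.0001, -0.0003, -0.0012] travel [-0.3, -0.1, 37.5]
```

View pics/w3.png

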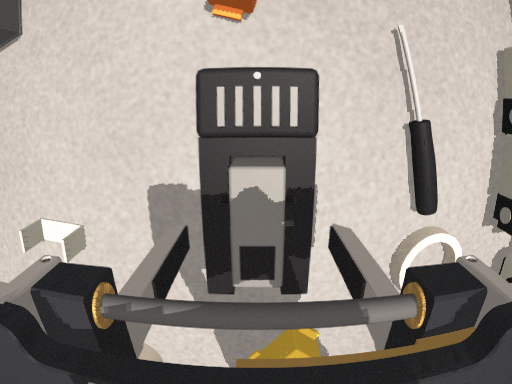

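The fingers straddle the pack cleanly. The nearer fix agrees to within about 1 mm (centre 554.3,176.4). Descending and gripping.

>>> {"api": "carry_out", "payload": {"commands": [{"twist": [0,0,0],"travel": [0.2,-0.3,25],"grip": 1},{"twist": [0,0,0],"travel": [0.2,-0.3,25],"grip": 1},{"twist": [0,0,0],"travel": [0,-0.1,15],"grip": 1},{"twist": [0,0,0],"travel": [0,0,8],"grip": 1},{"twist": [0,0,0],"travel": [0,0,0],"grip": 1},{"twist": [0,0,0],"travel": [0,0,0],"grip": 1}]}}

```text
time_s: 3.42
position: [569.9, 175.2, 39.5]
ee_rot: [-0.0, 0.996, -0.088, 0.001]
contact_force: [0.4, -0.8, 0.4]
opening: 1.002
```

>>> {"api": "carry_out", "payload": {"commands": [{"twist": [0,0,0],"travel": [0,0,0],"grip": 0},{"twist": [0,0,0],"travel": [0,0,0],"grip": 0},{"twist": [0,0,0],"travel": [0,0,0],"grip": 0},{"twist": [0,0,0],"travel": [0,0,0],"grip": 0},{"twist": [0,0,0],"travel": [0,0,0],"grip": 0},{"twist": [0,0,0],"travel": [0,0,0],"grip": 0},{"twist": [0,0,0],"travel": [0,0,0],"grip": 0},{"twist": [0,0,0],"travel": [0,0,0],"grip": 0}], "force": 28}}

```text
time_s: 4.08
position: [569.6, 174.8, 38.2]
ee_rot: [0.0, 0.996, -0.088, 0.001]
contact_force: [-4.1, -3.1, 6.5]
opening: 0.491
```

>>> {"api": "carry_out", "payload": {"commands": [{"twist": [0,0,0],"travel": [0,0,-5],"grip": 0},{"twist": [0,0,0],"travel": [0,0,-8],"grip": 0},{"twist": [0,0,0],"travel": [0,0,-12],"grip": 0},{"twist": [0,0,0],"travel": [0,0,0],"grip": 0}]}}

```text
time_s: 4.42
position: [570.1, 175.5, 65.1]
ee_rot: [-0.001, 0.996, -0.088, 0.001]
contact_force: [0.8, 0.7, -3.0]
opening: 0.487
```

>>> {"api": "carry_out", "payload": {"commands": [{"twist": [0,0,0],"travel": [0,0,-25],"grip": 0},{"twist": [0,0,0],"travel": [0,0,-35],"grip": 0},{"twist": [0,0,0],"travel": [0,0,-40],"grip": 0},{"twist": [0,0,0],"travel": [0,0,-30],"grip": 0},{"twist": [0,0,0],"travel": [0,0,0],"grip": 0},{"twist": [0,0,0],"travel": [0,0,0],"grip": 0}]}}

```text
time_s: 4.92
position: [569.5, 175.3, 193.7]
ee_rot: [-0.001, 0.996, -0.088, 0.001]
contact_force: [-0.0, -0.3, -5.2]
opening: 0.488
```

Run:
```python
from h import *
from workcell import arm,optics
s=arm.sense();print(np.round(s["qpos"],2),np.round(s["position"],1),np.round(s["ee_rot"],4),s["contact_force"],s["opening"],s["time_s"])
f=optics.grab_frame("wrist");np.save("pics/w4.npy",f,allow_pickle=True)
cv2.imwrite("pics/w4.png",f["color"][:,:,::-1])
```

```text
[0.24 0.41 1.4  0.   1.33 1.98] [569.5 175.3 193.7] [-5.000e-04  9.961e-01 -8.840e-02  1.400e-03] [-0.02522187 -0.25799605 -5.22481908] 0.4884183092735361 4.9167
```

View pics/w4.png

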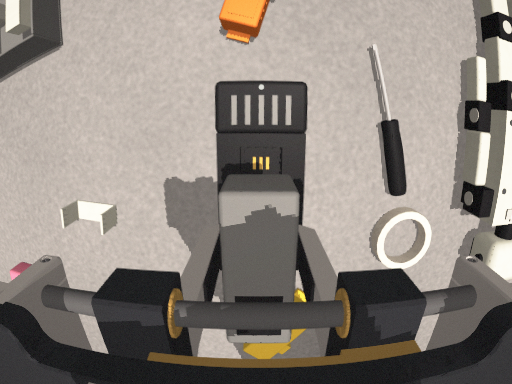

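The pack is out and held level, with the charger empty and in place. I'll measure the pack's pose in the hand and plan the carry.

Run:
```python
from h import *
f=np.load("pics/w4.npy",allow_pickle=True).item()
for dz in (25.8,):
    im=rect(f,(569.5,175.3),-10.1,193.7+dz,60,45,4); 
    g=cv2.cvtColor(im,cv2.COLOR_BGR2GRAY).astype(float)
    print("rows->y");[print(60-r/4,[(round(45-k/4,1),d) for k,d in edges(g[r-4:r+4].mean(0),3)]) for r in(100,140,180,220)]
    print("cols->x");[print(45-q/4,[(round(60-k/4,1),d) for k,d in edges(g[:,q-4:q+4].mean(1),3)]) for q in(120,150,180,210,240)]
cv2.imwrite("pics/r4.png",im)
```

```text
rows->y
35.0 [(23.0, -4), (21.5, 8), (-21.8, -19), (-24.0, 27)]
25.0 [(23.0, -4), (21.8, 8), (8.0, -4), (4.2, -4), (-12.0, 9), (-21.8, -16), (-24.0, 26)]
15.0 [(23.0, -6), (-22.8, 7), (-32.2, 11)]
5.0 [(41.5, -12), (26.0, -14), (22.0, 10), (-21.8, -9), (-25.8, 14), (-37.2, 10)]
cols->x
15.0 [(54.0, -5), (48.0, 7), (38.8, 8), (19.5, -14), (-28.5, -7)]
7.5 [(54.0, -4), (48.2, 8), (38.8, 9), (24.8, -9), (20.5, -6), (-28.5, -11), (-33.5, 3), (-56.5, -4)]
0.0 [(57.5, 12), (54.0, -9), (50.8, -8), (48.2, 8), (38.5, 9), (28.2, -13), (-28.5, -10), (-33.0, 3), (-56.5, -3)]
-7.5 [(38.8, 9), (29.8, -10), (-28.5, -11), (-56.5, -3)]
-15.0 [(38.8, 9), (25.2, -12), (-28.5, -5), (-56.8, 7)]
```

View pics/r4.png

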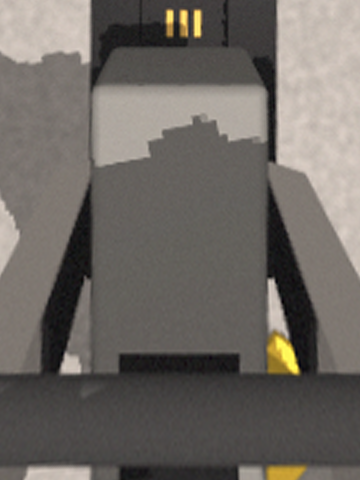

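In hand, the pack centre is 15.4 mm behind the TCP along x, centred in y and level, as assumed. Now I'll compute a tilted hover pose over the bay.

```bash
cat >> h.py <<'E'
BAY=np.array([538.6,-212.5,56.]);BY=-9.65
def tcp(X,Y,Z,th,bay=None):
    "TCP target with pack underside centre at bay coords X,Y,Z pitched th deg"
    b=BAY if bay is None else bay; Rt=down(BY,th); t=np.array([15.3,0,22.2])
    Ro=R.from_euler("ZY",[BY,-th],degrees=True)
    return b+R.from_euler("Z",[BY],degrees=True).apply([X,Y,Z]).ravel()+Ro.apply(t),Rt
def where(bay=None):
    from workcell import arm
    s=arm.sense();Q=rot(s["ee_rot"])*R.from_euler("x",180,degrees=True)
    o=np.array(s["position"])-Q.apply([15.3,0,22.2]);b=BAY if bay is None else bay
    e=Q.as_euler("ZYX",degrees=True)
    print("pack in bay",R.from_euler("Z",-BY,degrees=True).apply(o-b).round(1),"yaw,pitch,roll",np.round([e[0]-BY,-e[1],e[2]],2),"F",np.round(s["contact_force"],1),"tau",np.round(s["wrist_torque"],2),"open",round(float(s["opening"]),3),"t",s["time_s"])
E
python3 - <<'E'
from h import *
where(BAY)
t=tcp(12,0,75,15);print(t[0]);plan(*t)
E
```

```text
pack in bay [-50.5 387.3 113.5] yaw,pitch,roll [-0.5  -0.03 -0.01] F [ 0.8  0.6 -4.1] tau [ 0.05 -0.   -0.01] open 0.492 t 4.9667
[ 559.33526976 -216.0257237   156.40348473]
0 twist [0.0001, 0.0262, -0.0009] travel [6.0, 38.7, 3.5]
1 twist [0.0001, 0.0262, -0.0009] travel [5.8, 38.7, 3.7]
2 twist [0.0001, 0.0262, -0.0009] travel [5.7, 38.7, 3.8]
3 twist [0.0001, 0.0262, -0.0009] travel [5.6, 38.7, 4.0]
4 twist [0.0001, 0.0262, -0.0009] travel [5.4, 38.7, 4.1]
5 twist [0.0001, 0.0262, -0.0009] travel [5.3, 38.7, 4.3]
6 twist [0.0001, 0.0262, -0.0009] travel [5.1, 38.7, 4.4]
7 twist [0.0001, 0.0262, -0.0009] travel [5.0, 38.7, 4.5]
8 twist [0.0001, 0.0262, -0.0009] travel [4.8, 38.7, 4.6]
9 twist [0.0001, 0.0262, -0.0009] travel [4.7, 38.7, 4.8]
```

>>> {"api": "carry_out", "payload": {"commands": [{"twist": [0,0.026,-0.001],"travel": [6,38.7,3.5],"grip": 0},{"twist": [0,0.026,-0.001],"travel": [5.8,38.7,3.7],"grip": 0},{"twist": [0,0.026,-0.001],"travel": [5.7,38.7,3.8],"grip": 0},{"twist": [0,0.026,-0.001],"travel": [5.6,38.7,4],"grip": 0},{"twist": [0,0.026,-0.001],"travel": [5.4,38.7,4.1],"grip": 0},{"twist": [0,0.026,-0.001],"travel": [5.3,38.7,4.3],"grip": 0},{"twist": [0,0.026,-0.001],"travel": [5.1,38.7,4.4],"grip": 0},{"twist": [0,0.026,-0.001],"travel": [5,38.7,4.5],"grip": 0}]}}

```text
time_s: 5.63
position: [560.2, -139.5, 161.9]
ee_rot: [0.009, 0.991, -0.084, 0.102]
contact_force: [0.6, 0.4, -4.2]
opening: 0.49
```

>>> {"api": "carry_out", "payload": {"commands": [{"twist": [0,0.026,-0.001],"travel": [4.8,38.7,4.6],"grip": 0},{"twist": [0,0.026,-0.001],"travel": [4.7,38.7,4.8],"grip": 0},{"twist": [0,0,0],"travel": [0,0,0],"grip": 0},{"twist": [0,0,0],"travel": [0,0,0],"grip": 0}]}}

```text
time_s: 5.97
position: [558.2, -217.5, 154.5]
ee_rot: [0.011, 0.988, -0.085, 0.127]
contact_force: [-0.3, 1.2, -2.9]
opening: 0.49
```

Run:
```python
from h import *
from workcell import arm,optics
where()
plan(*tcp(12,0,32,15))
f=optics.grab_frame("wrist");np.save("pics/w5.npy",f,allow_pickle=True)
im=rect(f,BAY[:2],BY,70,110,75,3)
g=cv2.cvtColor(im,cv2.COLOR_BGR2GRAY).astype(float)
print("rows->y");[print(110-r/3,[(round(75-k/3,1),d) for k,d in edges(g[r-4:r+4].mean(0),5)]) for r in(120,150,180,210,240)]
print("cols->x");[print(75-q/3,[(round(110-k/3,1),d) for k,d in edges(g[:,q-4:q+4].mean(1),5)]) for q in(75,90,225,360,375)]
cv2.imwrite("pics/r5.png",im)
```

```text
pack in bay [11.  -1.6 73.2] yaw,pitch,roll [-0.13 14.65  0.  ] F [-0.3  1.2 -2.9] tau [0.13 0.24 0.01] open 0.49 t 5.9667
0 twist [0.0003, 0.003, -0.0011] travel [-4.8, -0.8, 20.0]
1 twist [0.0003, 0.003, -0.0011] travel [-4.8, -0.8, 20.0]
rows->y
70.0 [(62.3, 28), (-62.7, -28)]
60.0 [(62.3, 30), (54.0, -22), (46.3, 22), (31.3, -24), (-33.7, 24), (-46.3, -20), (-54.3, 22), (-62.3, -31)]
50.0 [(62.3, 31), (36.0, -22), (-38.7, 20), (-62.3, -31)]
40.0 [(64.7, -11), (62.0, 20), (37.0, -22), (-39.7, 22), (-62.7, -24), (-65.3, 12)]
30.0 [(64.3, -13), (62.0, 17), (36.7, -20), (-39.3, 20), (-62.7, -23), (-65.0, 15)]
cols->x
50.0 [(75.0, 14), (63.3, -22), (55.3, 23), (15.3, -17), (-26.3, -5), (-91.3, 8)]
45.0 [(74.7, 31), (17.3, -18), (-54.7, 6), (-58.3, -9), (-92.7, 8), (-107.3, -5)]
0.0 [(74.7, 15), (66.7, -24), (51.0, 5), (-17.3, -8), (-29.7, 7), (-36.3, -7), (-51.7, -8), (-89.0, -9), (-95.7, 7), (-105.0, -7)]
-45.0 [(77.3, -5), (74.7, 31), (18.0, -17), (-4.7, -5), (-48.0, 5), (-58.3, -16), (-89.3, 10)]
-50.0 [(75.3, 18), (63.0, -22), (55.3, 26), (16.3, -18), (-6.3, -5), (-89.3, 11)]
```

View pics/r5.png

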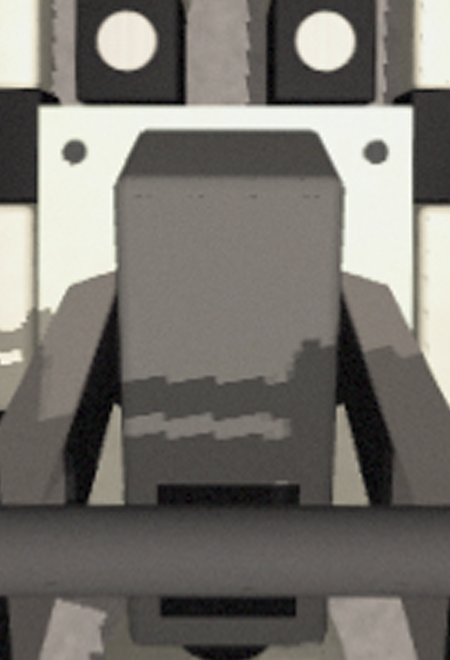

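From nearby, the torso edges lie at y ±62.4 and x 74.7, so the bay estimate holds to about 0.3 mm. Pack is 1.5 mm off in y, which I'll correct while descending.

>>> {"api": "carry_out", "payload": {"commands": [{"twist": [0,0.003,-0.001],"travel": [-4.8,-0.8,20],"grip": 0},{"twist": [0,0.003,-0.001],"travel": [-4.8,-0.8,20],"grip": 0},{"twist": [0,0,0],"travel": [0,0,0],"grip": 0},{"twist": [0,0,0],"travel": [0,0,0],"grip": 0}]}}

```text
time_s: 6.35
position: [560.8, -213.4, 115.1]
ee_rot: [0.011, 0.988, -0.081, 0.131]
contact_force: [-0.0, -0.3, -2.6]
opening: 0.491
```

Run:
```python
from h import *
where();t=tcp(11,0,18,15);plan(*t,step=20)
print();plan(*tcp(11,0,15.5,15),start=t)
```

```text
pack in bay [13.   2.8 33.7] yaw,pitch,roll [ 0.27 15.07 -0.05] F [-0.  -0.3 -2.6] tau [ 0.04  0.25 -0.04] open 0.491 t 6.35
0 twist [-0.0003, -0.0013, 0.0045] travel [-6.0, 2.8, 14.6]

0 twist [0.0, 0.0, 0.0] travel [-0.6, -0.0, 2.4]
```

>>> {"api": "carry_out", "payload": {"commands": [{"twist": [0,0,0],"travel": [0,0,0],"grip": 0},{"twist": [0,0,0],"travel": [0,0,0],"grip": 0}]}}

```text
time_s: 6.52
position: [561.7, -214.6, 117.4]
ee_rot: [0.012, 0.988, -0.081, 0.133]
contact_force: [-0.2, 0.1, -3.7]
opening: 0.491
```

Run:
```python
from h import *
from workcell import arm,optics
where(); 
f=optics.grab_frame("wrist");np.save("pics/w6.npy",f,allow_pickle=True); where()
im=rect(f,BAY[:2],BY,70,110,75,3)
g=cv2.cvtColor(im,cv2.COLOR_BGR2GRAY).astype(float)
print("rows->y");[print(110-r/3,[(round(75-k/3,1),d) for k,d in edges(g[r-4:r+4].mean(0),5)]) for r in(120,150,180,210)]
print("cols->x");[print(75-q/3,[(round(110-k/3,1),d) for k,d in edges(g[:,q-4:q+4].mean(1),5)]) for q in(90,225,360)]
# pack +x top edge plane
Q=rot(arm.sense()["ee_rot"])*R.from_euler("x",180,degrees=True);p=np.array(arm.sense()["position"])
c=p+Q.apply([38.9-1,0,25.8]); print("pack top +x edge centre",c.round(1))
im=rect(f,c[:2],BY,c[2],20,40,4);g=cv2.cvtColor(im,cv2.COLOR_BGR2GRAY).astype(float)
print([(round(40-k/4,1),d) for k,d in edges(g[82:92].mean(0),5)],[(round(20-k/4,1),d) for k,d in edges(g[:,140:180].mean(1),5)])
```

```text
pack in bay [14.2  1.7 35.9] yaw,pitch,roll [ 0.24 15.32 -0.13] F [-0.2  0.1 -3.7] tau [0.07 0.21 0.01] open 0.491 t 6.5167
pack in bay [14.2  1.6 35.9] yaw,pitch,roll [ 0.24 15.33 -0.14] F [ 0.5 -0.2 -3. ] tau [0.08 0.24 0.01] open 0.492 t 6.5667
rows->y
70.0 [(61.7, 32), (-63.0, -37)]
60.0 [(61.7, 34), (53.7, -26), (45.7, 24), (31.3, -26), (-27.3, 24), (-47.0, -19), (-54.7, 23), (-63.0, -34)]
50.0 [(61.7, 35), (35.3, -24), (-31.3, 22), (-63.0, -31)]
40.0 [(63.7, -12), (61.7, 21), (35.3, -22), (-31.3, 22), (-63.0, -22), (-65.0, 11)]
cols->x
45.0 [(74.7, 38), (61.7, -5), (57.7, 6), (24.0, -18), (-9.7, -5), (-66.3, 10), (-97.3, -11), (-107.7, -5)]
0.0 [(74.7, 16), (68.3, -26), (54.7, 6), (-5.3, -9), (-15.7, 9), (-21.3, -7), (-34.0, -9), (-66.0, -9), (-72.0, 8), (-80.7, 8), (-82.7, 10), (-85.0, -27), (-97.0, 8), (-107.3, -7)]
-45.0 [(74.7, 32), (22.3, -8), (4.7, -5), (-66.0, 23), (-86.3, -13), (-97.0, -11), (-107.3, -6)]
pack top +x edge centre [ 591.  -219.5  152.3]
[(39.2, 13), (22.5, -24), (-21.8, 23)] [(14.2, 16), (10.2, -27), (1.2, 6)]
```

Run:
```python
from h import *
t=tcp(11,-.4,20,15);plan(*t,step=10)
```

```text
0 twist [0.0007, -0.0029, 0.002] travel [-3.6, 1.0, 7.3]
1 twist [0.0007, -0.0029, 0.002] travel [-3.6, 1.0, 7.3]
```

>>> {"api": "carry_out", "payload": {"commands": [{"twist": [0.001,-0.003,0.002],"travel": [-3.6,1,7.3],"grip": 0},{"twist": [0.001,-0.003,0.002],"travel": [-3.6,1,7.3],"grip": 0},{"twist": [0,0,0],"travel": [0,0,0],"grip": 0},{"twist": [0,0,0],"travel": [0,0,0],"grip": 0},{"twist": [0,0,0],"travel": [0,0,0],"grip": 0},{"twist": [0,0,0],"travel": [0,0,0],"grip": 0}]}}

```text
time_s: 7.07
position: [557.8, -216.4, 100.3]
ee_rot: [0.01, 0.988, -0.084, 0.129]
contact_force: [-0.4, 1.1, -3.6]
opening: 0.49
```

Run:
```python
from h import *
where();t=tcp(10,-.4,15,15);plan(*t,step=10)
```

```text
pack in bay [10.5 -0.6 19. ] yaw,pitch,roll [-0.04 14.92  0.06] F [-0.4  1.1 -3.6] tau [ 0.02  0.28 -0.05] open 0.49 t 7.0667
0 twist [-0.0009, 0.0015, -0.0007] travel [-1.5, -0.2, 3.7]
```

>>> {"api": "carry_out", "payload": {"commands": [{"twist": [0,0.001,0],"travel": [-0.8,0,2],"grip": 0},{"twist": [0,0,0],"travel": [-0.7,0,1.7],"grip": 0},{"twist": [0,0,0],"travel": [0,0,0],"grip": 0},{"twist": [0,0,0],"travel": [0,0,0],"grip": 0},{"twist": [0,0,0],"travel": [0,0,0],"grip": 0}]}}

```text
time_s: 7.48
position: [557.2, -216.2, 96.2]
ee_rot: [0.01, 0.988, -0.084, 0.13]
contact_force: [0.1, 0.7, -4.0]
opening: 0.486
```

```bash
python3 -c "
from h import *
where()"
```

```text
pack in bay [ 9.9 -0.5 14.8] yaw,pitch,roll [-0.04 14.95  0.07] F [ 0.1  0.7 -4. ] tau [ 0.06  0.25 -0.01] open 0.486 t 7.4833
```

>>> {"api": "carry_out", "payload": {"commands": [{"twist": [0,0,0],"travel": [-0.2,0,0.8],"grip": 0},{"twist": [0,0,0],"travel": [0,0,0],"grip": 0},{"twist": [0,0,0],"travel": [0,0,0],"grip": 0}]}}

```text
time_s: 7.73
position: [557.4, -216.3, 95.6]
ee_rot: [0.01, 0.988, -0.084, 0.13]
contact_force: [0.7, 0.5, -0.9]
opening: 0.491
```

>>> {"api": "carry_out", "payload": {"commands": [{"twist": [0,0,0],"travel": [-0.2,0,0.8],"grip": 0},{"twist": [0,0,0],"travel": [0,0,0],"grip": 0},{"twist": [0,0,0],"travel": [0,0,0],"grip": 0}]}}

```text
time_s: 7.98
position: [557.6, -216.3, 95.0]
ee_rot: [0.011, 0.988, -0.084, 0.13]
contact_force: [2.8, -0.0, 1.7]
opening: 0.493
```

Floor contact came at the predicted height, so z is calibrated. Raising about 1 mm and sliding the tongue under the lip.

>>> {"api": "carry_out", "payload": {"commands": [{"twist": [0,0,0],"travel": [0.4,0,-1.5],"grip": 0},{"twist": [0,0,0],"travel": [-1.9,0,-0.5],"grip": 0},{"twist": [0,0,0],"travel": [-1.9,0,-0.5],"grip": 0},{"twist": [0,0,0],"travel": [0,0,0],"grip": 0},{"twist": [0,0,0],"travel": [0,0,0],"grip": 0},{"twist": [0,0,0],"travel": [0,0,0],"grip": 0}]}}

```text
time_s: 8.48
position: [553.0, -215.5, 95.8]
ee_rot: [0.01, 0.988, -0.084, 0.129]
contact_force: [-0.9, 0.6, -2.7]
opening: 0.49
```

>>> {"api": "carry_out", "payload": {"commands": [{"twist": [0,0,0],"travel": [-1.9,0,-0.5],"grip": 0},{"twist": [0,0,0],"travel": [-1.5,0,-0.4],"grip": 0},{"twist": [0,0,0],"travel": [0,0,0],"grip": 0},{"twist": [0,0,0],"travel": [0,0,0],"grip": 0},{"twist": [0,0,0],"travel": [0,0,0],"grip": 0}]}}

```text
time_s: 8.9
position: [549.8, -214.9, 96.0]
ee_rot: [0.01, 0.988, -0.084, 0.13]
contact_force: [1.2, 0.1, -3.7]
opening: 0.492
```

```bash
python3 -c "
from h import *
where()"
```

```text
pack in bay [ 2.4 -0.5 14.6] yaw,pitch,roll [-0.03 14.94  0.07] F [ 1.2  0.1 -3.7] tau [ 0.03  0.31 -0.06] open 0.492 t 8.9
```

Run:
```python
from h import *
from workcell import arm
s=arm.sense();st=(np.array(s["position"]),rot(s["ee_rot"]))
for th,X in((12.5,2.0),(10,1.7),(7.5,1.4),(5,1.1),(2.5,.8),(0,.6)):
    t=tcp(X,-.4,55*np.sin(np.radians(th))+.6,th);plan(*t,start=st);st=t
```

```text
0 twist [-0.0011, -0.0426, -0.0006] travel [0.0, -0.1, 2.6]
0 twist [0.0, -0.0436, -0.0] travel [0.2, -0.0, 2.9]
0 twist [-0.0, -0.0436, 0.0] travel [0.2, 0.0, 3.0]
0 twist [0.0, -0.0436, -0.0] travel [0.3, -0.0, 3.0]
0 twist [0.0, -0.0436, -0.0] travel [0.4, -0.0, 3.0]
0 twist [-0.0, -0.0436, -0.0] travel [0.6, 0.0, 3.1]
```

>>> {"api": "carry_out", "payload": {"commands": [{"twist": [-0.001,-0.043,0],"travel": [0,0,2.6],"grip": 0},{"twist": [0,-0.0436,0],"travel": [0.2,0,2.9],"grip": 0},{"twist": [0,0,0],"travel": [0,0,0],"grip": 0},{"twist": [0,0,0],"travel": [0,0,0],"grip": 0},{"twist": [0,0,0],"travel": [0,0,0],"grip": 0}]}}

```text
time_s: 9.32
position: [551.3, -215.1, 90.6]
ee_rot: [0.007, 0.993, -0.084, 0.087]
contact_force: [-0.8, -0.0, -4.0]
opening: 0.491
```

```bash
python3 -c "
from h import *
where()"
```

```text
pack in bay [ 1.7 -0.4 10.1] yaw,pitch,roll [-0.03 10.05  0.02] F [-0.8 -0.  -4. ] tau [0.06 0.1  0.01] open 0.491 t 9.3167
```

No contact forces and it's exactly on the path. Continuing down.

>>> {"api": "carry_out", "payload": {"commands": [{"twist": [0,-0.0436,0],"travel": [0.2,0,3],"grip": 0},{"twist": [0,-0.0436,0],"travel": [0.3,0,3],"grip": 0},{"twist": [0,0,0],"travel": [0,0,0],"grip": 0},{"twist": [0,0,0],"travel": [0,0,0],"grip": 0},{"twist": [0,0,0],"travel": [0,0,0],"grip": 0}]}}

```text
time_s: 9.73
position: [552.5, -215.4, 84.9]
ee_rot: [0.004, 0.995, -0.084, 0.044]
contact_force: [-0.0, 0.0, -3.6]
opening: 0.487
```

>>> {"api": "carry_out", "payload": {"commands": [{"twist": [0,-0.0436,0],"travel": [0.4,0,3],"grip": 0},{"twist": [0,0,0],"travel": [0,0,0],"grip": 0},{"twist": [0,0,0],"travel": [0,0,0],"grip": 0},{"twist": [0,0,0],"travel": [0,0,0],"grip": 0}]}}

```text
time_s: 10.07
position: [553.3, -215.5, 82.0]
ee_rot: [0.002, 0.996, -0.084, 0.023]
contact_force: [0.1, -0.6, -4.2]
opening: 0.49
```

```bash
python3 -c "
from h import *
where();plan(*tcp(.6,-.4,.6,0))"
```

```text
pack in bay [ 0.7 -0.5  3.2] yaw,pitch,roll [-0.03  2.59  0.02] F [ 0.1 -0.6 -4.2] tau [0.08 0.03 0.06] open 0.49 t 10.0667
0 twist [-0.0003, -0.0452, -0.0005] travel [0.8, -0.1, 3.3]
```

>>> {"api": "carry_out", "payload": {"commands": [{"twist": [0,-0.022,0],"travel": [0.4,0,1.6],"grip": 0},{"twist": [0,-0.022,0],"travel": [0.4,0,1.7],"grip": 0},{"twist": [0,0,0],"travel": [0,0,0],"grip": 0},{"twist": [0,0,0],"travel": [0,0,0],"grip": 0},{"twist": [0,0,0],"travel": [0,0,0],"grip": 0}]}}

```text
time_s: 10.48
position: [554.2, -215.6, 78.6]
ee_rot: [-0.0, 0.996, -0.084, 0.0]
contact_force: [-0.2, -0.2, -3.5]
opening: 0.489
```

>>> {"api": "carry_out", "payload": {"commands": [{"twist": [0,0,0],"travel": [0,0,0.8],"grip": 0},{"twist": [0,0,0],"travel": [0,0,0],"grip": 0},{"twist": [0,0,0],"travel": [0,0,0],"grip": 0},{"twist": [0,0,0],"travel": [0,0,0],"grip": 0}]}}

```text
time_s: 10.82
position: [554.4, -215.7, 78.2]
ee_rot: [-0.0, 0.996, -0.084, 0.0]
contact_force: [-1.0, 1.3, 2.7]
opening: 0.488
```

```bash
python3 -c "
from h import *
where()"
```

```text
pack in bay [ 0.8 -0.5  0. ] yaw,pitch,roll [-0.03  0.01  0.01] F [-1.   1.3  2.7] tau [ 0.22  0.25 -0.08] open 0.488 t 10.8167
```

Floor contact at Z=0.0, level. A bit more pressure to seat it fully.

>>> {"api": "carry_out", "payload": {"commands": [{"twist": [0,0,0],"travel": [0,0,1.2],"grip": 0},{"twist": [0,0,0],"travel": [0,0,0],"grip": 0},{"twist": [0,0,0],"travel": [0,0,0],"grip": 0},{"twist": [0,0,0],"travel": [0,0,0],"grip": 0}]}}

```text
time_s: 11.15
position: [554.6, -215.8, 78.0]
ee_rot: [0.0, 0.996, -0.084, 0.0]
contact_force: [-3.6, 3.2, 12.4]
opening: 0.495
```

```bash
python3 -c "
from h import *
where()"
```

```text
pack in bay [ 1.  -0.5 -0.2] yaw,pitch,roll [-0.03  0.04 -0.  ] F [-3.6  3.2 12.4] tau [0.62 1.13 0.04] open 0.495 t 11.15
```

Seated (12 N with hardly any motion). Releasing.

>>> {"api": "carry_out", "payload": {"commands": [{"twist": [0,0,0],"travel": [0,0,0],"grip": 0.58},{"twist": [0,0,0],"travel": [0,0,0],"grip": 0.65},{"twist": [0,0,0],"travel": [0,0,0],"grip": 0.75},{"twist": [0,0,0],"travel": [0,0,0],"grip": 0.9},{"twist": [0,0,0],"travel": [0,0,0],"grip": 1},{"twist": [0,0,0],"travel": [0,0,0],"grip": 1},{"twist": [0,0,0],"travel": [0,0,0],"grip": 1}]}}

```text
time_s: 11.73
position: [554.3, -215.7, 76.6]
ee_rot: [-0.0, 0.996, -0.084, -0.0]
contact_force: [-0.4, 1.0, -0.5]
opening: 0.95
```

>>> {"api": "carry_out", "payload": {"commands": [{"twist": [0,0,0],"travel": [0,0,-5],"grip": 1},{"twist": [0,0,0],"travel": [0,0,-15],"grip": 1},{"twist": [0,0,0],"travel": [0,0,-35],"grip": 1},{"twist": [0,0,0],"travel": [0,0,-40],"grip": 1},{"twist": [0,0,0],"travel": [-10,0,-38],"grip": 1},{"twist": [0,0,0],"travel": [-15,0,-35],"grip": 1},{"twist": [0,0,0],"travel": [-15,0,-30],"grip": 1},{"twist": [0,0,0],"travel": [0,0,0],"grip": 1}]}}

```text
time_s: 12.4
position: [514.8, -209.4, 282.0]
ee_rot: [0.002, 0.996, -0.084, 0.004]
contact_force: [0.4, -0.6, 1.1]
opening: 1.002
```

Run:
```python
from h import *
from workcell import arm,optics
s=arm.sense();print(np.round(s["position"],1),s["opening"],s["contact_force"])
f=optics.grab_frame("wrist");np.save("pics/w7.npy",f,allow_pickle=True)
im=rect(f,BAY[:2],BY,104,90,60,4)
a=im[:,:,:];b=cv2.resize(f["color"][:,:,::-1],(320,240))
g=cv2.cvtColor(im,cv2.COLOR_BGR2GRAY).astype(float)
print("rows->y");[print(90-r/4,[(round(60-k/4,1),d) for k,d in edges(g[r-4:r+4].mean(0),4)]) for r in(180,240,290,300,310,330)]
print("cols->x");[print(60-q/4,[(round(90-k/4,1),d) for k,d in edges(g[:,q-4:q+4].mean(1),4)]) for q in(190,290)]
cv2.imwrite("pics/r7.png",im[100:700])
f=optics.grab_frame("scene");c=f["color"][:,:,::-1];np.save("pics/s7.npy",f,allow_pickle=True)
m=np.zeros((600,800,3),np.uint8);m[:,:480]=im[60:660];m[:240,480:]=b;z=cv2.resize(c[200:290,160:280],(320,240),interpolation=cv2.INTER_CUBIC);m[240:480,480:]=z
cv2.imwrite("pics/m7.png",m)
```

```text
[ 514.8 -209.4  282. ] 1.0020089312268492 [ 0.44959697 -0.60651979  1.1117356 ]
rows->y
45.0 [(58.5, -4), (56.5, 27), (23.0, -15), (20.2, 4), (-23.0, 15), (-57.8, -29)]
30.0 [(59.0, -11), (56.0, 18), (23.5, -10), (20.2, 4), (-20.2, -4), (-22.8, 15), (-57.0, -19)]
17.5 [(59.0, -11), (56.2, 17), (30.8, -21), (21.8, 10), (-21.5, -9), (-30.5, 22), (-57.2, -18)]
15.0 [(59.0, -11), (56.2, 15), (30.8, -21), (21.8, 10), (-21.5, -9), (-30.8, 22), (-57.5, -17)]
12.5 [(59.0, -11), (56.2, 15), (31.8, -16), (21.8, 10), (-21.5, -11), (-30.8, 21), (-57.5, -17)]
7.5 [(59.0, -10), (56.2, 13), (30.8, -17), (21.8, 9), (-21.5, -10), (-30.8, 19), (-57.5, -15)]
cols->x
12.5 [(73.2, 17), (58.2, -8), (55.8, -11), (53.5, 4), (-11.5, -9), (-44.5, 6), (-53.5, 8), (-72.5, -14)]
-12.5 [(73.0, 17), (58.2, -8), (55.5, -12), (53.2, 4), (-11.5, -10), (-44.5, 10), (-48.5, 4), (-52.0, -5), (-53.8, 6), (-72.8, -14)]
```

View pics/m7.png

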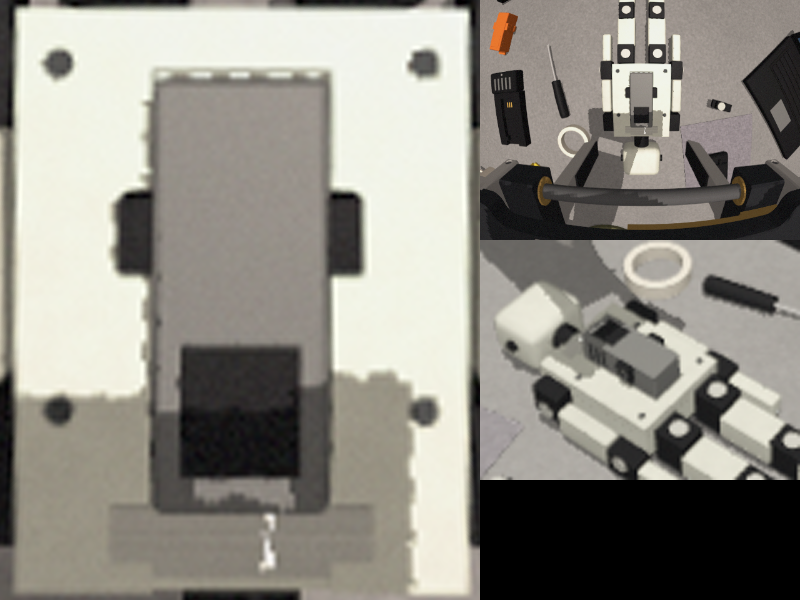

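The pack sits square in the bay. Both buttons are out, 61.5 mm across against 62 mm at rest, and the neighbouring objects haven't moved. Handing in.

```bash
python3 -c "
from workcell import order
print(order.sign_off())"
```

```text
the job is handed in; nothing more can be done
None
```

The battery pack is in the white robot's bay with both buttons sprung out, and the job is handed in. I pinched the buttons at 28 N, lifted the pack straight out of the charger and tilted it 15° tongue-down. I then slid the tongue under the lip, swung the pack down and released it. It took about 12.5 s of the 45 s allowed.

**Seating:** Before release the pack was level at floor height (measured -0.2 mm). A 12 N press moved it only about 0.2 mm further, so I take it as fully home.

**Latching:** After release the buttons measured 61.5 mm across (62 mm at rest). I did not tug on the pack to test the latch.

**Surroundings:** In the last wrist view the charger, robot, screwdriver and tape looked undisturbed. I did not compare the other bystanders closely. The gripper was clear of everything at hand-in.

**Disagreements:**
- My position estimates differed by 1 to 2.8 mm between views.
- The arm took a moment to settle by 1 to 2 mm after moves. I corrected this near the bay before inserting.
- In the last wrist view the pack's length read about 107 mm instead of 110. I put that down to shadow on the lip-end edge and did not check further.

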